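# Wedge the rocking tree plinth

## Robot

A 6-joint arm with a two-finger parallel gripper is mounted at the origin on the work surface. World frame = base frame: x ahead of the robot, y to its left, z up, the work surface at z = 0. Lengths are in m, angles in rad, forces in N, time in s.
With the tool pointing down it reaches from about 0.35 to 0.8 m from the base axis. Payload 7.3 kg.
Tool frame: the origin (TCP) lies on the centre line of the jaws, within the pads' length; the fingertips stand 8 mm ahead of it and the grasp point (between the pads) lies 11 mm behind it; z points along the fingers, y is the direction in which the jaws open and shut (so a half turn about z gives the same grasp; the last joint's range is limited). The gripper opens to 85 mm and grips with 20 to 120 N. Pads are 22 mm wide; open, the fingers measure 114 mm over their backs; the gripper's body (76 mm by 85 mm) begins 54 mm behind the grasp point. The pads swing forward as they close: fully open they stand 13 mm farther back than shut.
Start: joints at [0.962, 0.342, 1.524, -0, 1.275, -0.146], TCP at [0.234, 0.47, 0.239] pointing down, gripper open.
Joint ranges: [-2.53, 2.53], [-0.77, 2.02], [0.04, 2.7], [-1, 4.14], [0.28, 2.66], [-3.11, 3.11]. Speed limits (rad/s): [2.57, 2.57, 3.14, 3.14, 3.14, 3.14].

## Interface

Orientations are given as a rotation vector (axis times angle).
In Python, from cell import ctrl, optics, job gives the robot as it stands.
- The arm moves only by the shell command python3 -m jog 'ROWS' [FORCE]. ROWS is JSON, a list of rows, each an object of numbers: "gripper": the closure, from 0 (fully open) to 1 (shut); "tx", "ty", "tz": the shift along the world's x, y, z in m; "rx", "ry", "rz": the turn, a rotation vector about the world's x, y, z in rad. A call has 1 to 5 rows; each row is the pose to reach, as a shift and turn from the pose measured when the call began; what a row does not reach only later rows make up. A row lasts 1/8 s, in which the tool goes at most 62.5 mm and 10.7 degrees, less where a joint would pass 70% of its speed; a pose out of reach is approached as far as the arm can. A call with a gripper value outside its range is refused whole. The fingers move at their own pace and stop on an object; FORCE is the grip in N (left out, the last holds). Time passes only in rows, so rows that repeat a pose let the fingers close. It gives the time, the measured TCP pose, the force and the opening at its end, in the units of the state.
- ctrl.state(): the state, without advancing time (a new reading comes with each control period).
- optics.snapshot(name): name is "scene" or "top" or "wrist"; returns a dict with "pixels" (384x512x3 uint8, blue, green, red), "fovy" (degrees; the focal length in pixels is half the picture's height over the tangent of half this angle, whatever the lens; pixels are square), "cx", "cy" (the principal point, pixels), "rvec" (rotation vector, rad) and "tvec" (3), from world to camera coordinates, as OpenCV has them. Camera axes: x right, y down, z forward; pixel columns grow to the right and rows downward; lengths in m; the calibration is good to about 2 mm. A picture is of the moment at which its call begins. There is no depth.
- job.finish_job(): hands the job in, once; it reports no verdict.
The state is a dict: "t": time; "joints": joint angles; "qd": joint speeds; "effort": joint torques, N m; "tool_pos": TCP position; "orientation": TCP orientation; "ft_force": force on the tool from outside, world axes, zero at the start; "ft_torque": the same for the moment, N m; "gripper_width": opening from 0.0 (shut) to 1.0 (fully open).
Only numpy, scipy, OpenCV 4.12 (cv2) and the standard library are available. Lean on these libraries where they do the work, as an engineer would, in place of code of your own. Each camera call takes 0.05 s, during which the arm holds its last target.

## Task

The wooden plinth with the pasta tree on it rocks, because the foot at the corner opposite the tree is too short. With the fingertips, push the wedge along the table, thin end first, under that short foot until it is snug and the plinth stands level without rocking; then press down firmly (about 10 N) on the corner block above that foot to feel that the corner no longer dips, pushing the wedge further and pressing again if it does. Do not pick anything up, do not shove the plinth along (its corner stays where it is to within a centimetre or so), and leave everything else on the table alone; finish with the hand clear.

Things in the scene. Friction and masses are not known exactly. Their poses are not given: they have to be found in the camera images.
- plinth: Loose plywood plinth, 200 (x) x 160 (y) mm, 1.2 kg, on four round feet 22 mm across at x +-85, y +-65 mm; three stand on the table, so at rest it is level. Underside 25, top 50 mm above the table; a small square wooden block on each top corner (tops at 60). Tree glued on at x +40, y -30 mm, top at 250 mm. Origin: centre of its footprint, at table height. It slides if pushed sideways with some 5 N.
- press_block: The corner block above the short foot, 34 x 34 x 10 mm, part of the plinth, the corner to press; origin at the centre of its underside, 50 mm up, axes as the plinth. Unwedged, a press of more than about 4 to 6 N there rocks the plinth down onto the short foot (6 to 11 mm); let go, it rocks back.
- press_point (a point): Centre of the top face of that corner block, 60 mm above the table while the plinth is level.
- under_foot (a point): Point of the plinth (its x -85, y +65 mm) on the table straight below the short foot, while the plinth is level. The foot has radius 11 mm; its flat underside hangs 6 to 11 mm above this point, how much is not known.
- wedge: Loose wooden wedge, 100 x 50 mm, 60 g, lying flat beyond the plinth's +y side, thin end towards the short foot (its +x along the plinth's -y within 0.12 rad, up to 10 mm off line). Origin: centre of its underside; x to the thin end. Top slopes evenly from 18 mm thick at the blunt, upright end (x -50 mm) to 3 mm at the thin end (x +50 mm).
- wedge_blunt (a point): Centre of the wedge's blunt end face, 9 mm above the table, x as the wedge. The wedge slides under about 0.5 N; once its slope meets the foot the push rises to some 3 to 8 N: it is then snug, and stays where it is left. Pushed on more than about 10 mm from there it drags the plinth along.
- tape_roll: Bystander: clear roll of tape lying flat, 84 mm across, 24 mm tall; origin at its underside. Leave it where it is.
- offcut: Bystander: plain rectangular wooden offcut 60 x 40 x 18 mm, square at both ends (not the wedge); origin at its underside. Leave it where it is.
- paper_cup: Bystander: white paper cup, 90 mm tall, 72 mm across; origin at its underside. Leave it where it is.
- bare_cone: Bystander: bare red card cone, 200 mm tall, 80 mm across; origin at its underside. Leave it where it is.
- glue_gun: Bystander: blue glue gun lying on its side, about 210 x 110 mm, 26 mm tall; origin at its underside. Leave it where it is.
- scissors: Bystander: scissors with black handles lying flat, about 165 mm long, 12 mm tall; origin at its underside. Leave it where it is.
Things that resemble listed ones, but are neither listed nor needed, are in the scene too. What is shaped like the wedge but purple is not meant.

How it is judged:
On the way, in this order (a step that is already met when the one before it is completed fails the run):
1. the wedge is under the short foot, lying on the table, and carries some of the plinth, which stands level (x of under_foot in the frame of wedge between -0.025 and 0.05 m and y of under_foot in the frame of wedge between -0.02 and 0.02 m and angle between plinth's own z axis and vertical below 0.015 rad and contact force between wedge and plinth above 0.3 N), for 0.1 s.
2. the fingers press the corner block above the short foot with more than 4 N and it does not dip (plinth within 0.015 rad of level), nothing touching the wedge but the plinth and table (x of under_foot in the frame of wedge between -0.025 and 0.05 m and y of under_foot in the frame of wedge between -0.02 and 0.02 m and angle between plinth's own z axis and vertical below 0.015 rad and contact force between the fingers and press_block above 4 N and contact force between the fingers and wedge below 0.1 N), for 0.1 s.
At the end, for the whole second after the job is handed in: Wedge flat on the table (0.04 rad) with the short foot over it (foot centre within 20 mm of its centre line, 25 mm behind to 50 mm ahead of its middle), carrying over 0.3 N of the plinth; plinth level within 0.015 rad, at rest, its wedged corner within 15 mm of where it began (all of step 1 and linear speed of each of plinth, wedge below 0.01 m/s and angle between wedge's own z axis and vertical below 0.04 rad and distance of under_foot from where it was at the start of the episode below 0.015 m); the robot touches nothing.
It fails at once if the wedge is lifted (its underside's centre more than 15 mm up) (height (world z) of wedge above 0.015 m).
It fails at once if the plinth is lifted or tipped over (15 mm up, or tilted more than 0.15 rad) (height (world z) of plinth above 0.015 m or angle between plinth's own z axis and vertical above 0.15 rad).
It fails at once if the plinth is shoved more than 30 mm out of its place (distance of plinth from where it was at the start of the episode above 0.03 m).
It fails at once if a bystander is moved more than 30 mm (distance of any of tape_roll, offcut, paper_cup, bare_cone, glue_gun, scissors from where it was at the start of the episode above 0.03 m).
It also fails if it takes over 48 s, if anything falls off the work surface, if the arm or the gripper's body presses on something with over 40 N, if the wrist force passes 120 N, or if a joint passes its speed limit or range.

## Working session

There is one attempt and no reset: what is moved stays moved. The work goes in short steps, Python scripts to look and compute and a shell command to move; the robot and the scene stay as the last step left them, time stands still between calls to the robot, and variables do not carry over. Pictures are saved under pics/ and viewed, and the job is handed in when it is done.

```bash
ls; mkdir -p pics; cat > h.py <<'E'
import numpy as np, cv2
from cell import ctrl, optics, job
def snap(n,f=None):
    s=optics.snapshot(n)
    if f: cv2.imwrite('pics/'+f,s['pixels'])
    return s
def K(s):
    f=s['pixels'].shape[0]/2/np.tan(np.radians(s['fovy'])/2)
    return np.array([[f,0,s['cx']],[0,f,s['cy']],[0,0,1]])
def ray(s,px,z):
    R,_=cv2.Rodrigues(np.array(s['rvec'],float)); t=np.array(s['tvec'],float).ravel()
    C=-R.T@t; out=[]
    for p in np.atleast_2d(px):
        d=R.T@np.linalg.inv(K(s))@np.array([p[0],p[1],1.]); out.append(C+d*(z-C[2])/d[2])
    return np.array(out)
def proj(s,P):
    return cv2.projectPoints(np.atleast_2d(np.array(P,float)),np.array(s['rvec'],float),np.array(s['tvec'],float),K(s),None)[0][:,0]
E
python3 - <<'E'
from h import *
import pickle
print(ctrl.state())
d={}
for n in ['scene','top','wrist']:
    s=snap(n,n+'0.png'); d[n]=s; print(n,s['fovy'],s['cx'],s['cy'],s['rvec'],s['tvec'])
pickle.dump(d,open('s0.pkl','wb'))
E
```

```text
pics
{'t': 0.0, 'joints': array([ 9.62007983e-01,  3.42721934e-01,  1.52500102e+00,  2.46006863e-07,
        1.27538962e+00, -1.45997248e-01]), 'qd': array([ 0.00128645,  0.00077711,  0.0011526 , -0.00117573,  0.00074527,
        0.00106365]), 'effort': array([ 1.66290847e-04, -4.33685231e+01, -2.46006006e+01, -1.76930012e-04,
        8.07691104e-03,  2.47170817e-07]), 'tool_pos': array([0.23414491, 0.46947214, 0.23863194]), 'orientation': array([-7.20352037e-01, -3.05731454e+00,  2.21894313e-03]), 'ft_force': array([-0.35466565, -0.28246542, -0.11272927]), 'ft_torque': array([ 0.01730414, -0.07219076, -0.02312382]), 'gripper_width': 1.000234470014807}
scene 50.99815928772503 260.7439396597032 191.56693916016562 [ 1.11097655  2.26965006 -1.09834155] [ 0.33528849 -0.20232621  1.27254336]
top 45.14322531527959 258.53713844688065 198.22988501814496 [ 2.01709817 -2.21415656  0.22370562] [0.02951501 0.54829355 0.99987763]
wrist 70.3602806722125 259.092258507634 193.37397455836145 [-2.43716483 -1.50723515 -0.23713695] [-0.52406293 -0.04018722  0.3799694 ]
```

View pics/scene0.png

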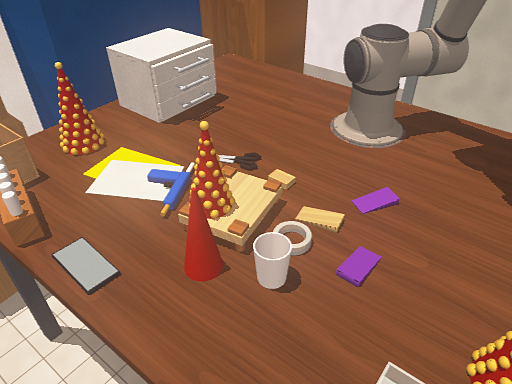

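View pics/top0.png

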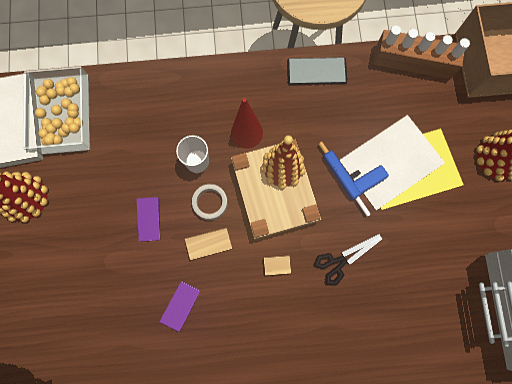

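View pics/wrist0.png

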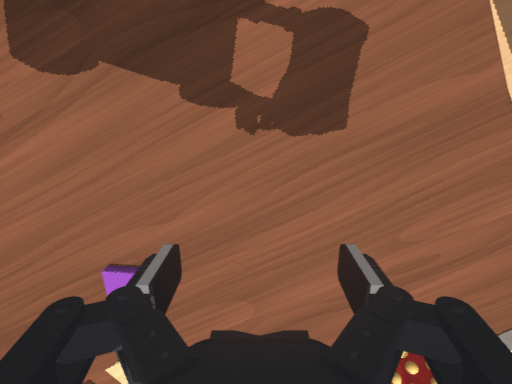

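The look-alikes in the top view are the wooden wedge at (208,244), the square offcut at (277,266), and two purple wedge shapes at (148,219) and (180,306). I choose the one at (208,244): it is wooden, about 2:1 in shape, and points at the block at (260,228), which is diagonally opposite the tree. I'll check that in close crops.

```bash
python3 - <<'E'
from h import *
import pickle
d=pickle.load(open('s0.pkl','rb'))
a=cv2.resize(d['top']['pixels'][130:290,165:335],None,fx=4.5,fy=4.5*0.8,interpolation=cv2.INTER_CUBIC)
a=cv2.resize(d['top']['pixels'][140:285,170:335],None,fx=4,fy=4,interpolation=cv2.INTER_CUBIC)
cv2.imwrite('pics/topcrop.png',a)
a=cv2.resize(d['scene']['pixels'][150:290,170:350],None,fx=4.2,fy=4.2,interpolation=cv2.INTER_CUBIC)
cv2.imwrite('pics/scenecrop.png',a)
s=d['top']
print(ray(s,[[0,0],[511,0],[0,383],[260,228],[208,244]],0.0))
E
```

```text
[[ 1.15707695  0.60892202  0.        ]
 [ 1.03004102 -0.73566148  0.        ]
 [ 0.19526415  0.5900106   0.        ]
 [ 0.48785254 -0.01929524  0.        ]
 [ 0.46136777  0.10653182  0.        ]]
```

View pics/topcrop.png

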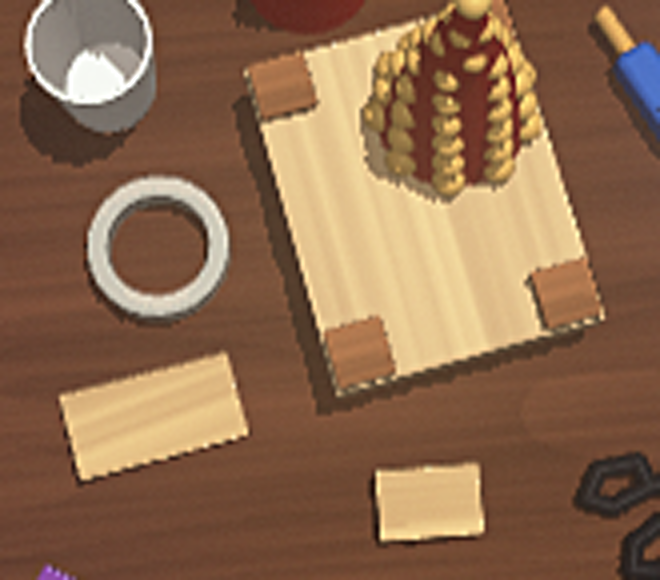

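View pics/scenecrop.png

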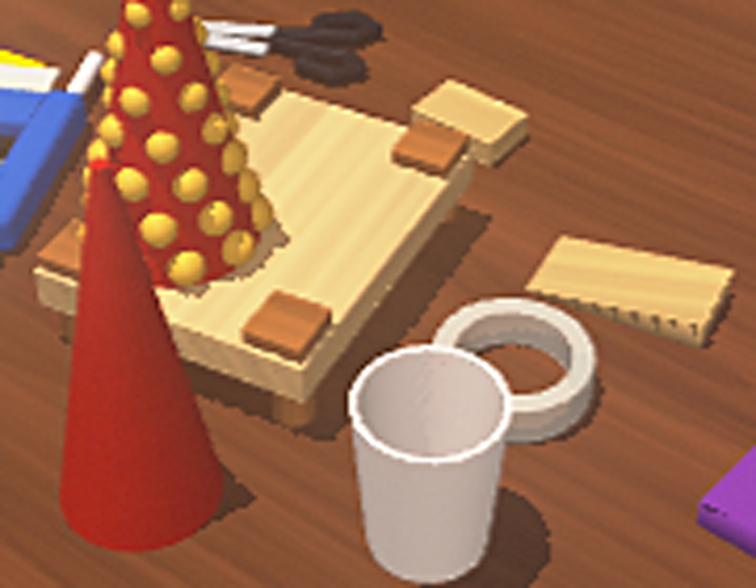

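The crops confirm it. The wooden wedge has its thin end (top crop (228,352)–(248,434)) towards the plinth and its thick upright end on the left. The short foot is under the block at crop (360,352). Next I measure them.

```bash
cat > meas.py <<'E'
from h import *
def wedge(s, roi):
    im=s['pixels']; hsv=cv2.cvtColor(im,cv2.COLOR_BGR2HSV)
    m=cv2.inRange(hsv,(10,40,150),(30,200,255))
    k=np.zeros_like(m); x0,y0,x1,y1=roi; k[y0:y1,x0:x1]=m[y0:y1,x0:x1]
    c=max(cv2.findContours(k,0,cv2.CHAIN_APPROX_NONE)[0],key=cv2.contourArea)
    return k,c
E
python3 - <<'E'
from meas import *
import pickle
d=pickle.load(open('s0.pkl','rb')); s=d['top']
k,c=wedge(s,(175,220,236,268)); print('wedge area',cv2.contourArea(c),cv2.minAreaRect(c))
q=cv2.boxPoints(cv2.minAreaRect(c)); print(q)
# corners: left pair z=.018 right pair z=.003
q=q[np.argsort(q[:,0])]; 
L=ray(s,q[:2],.018)[:, :2]; R=ray(s,q[2:],.003)[:, :2]
print('blunt',L,'thin',R)
bl=L.mean(0); th=R.mean(0); dv=th-bl
print('len',np.linalg.norm(dv),'widths',np.linalg.norm(L[0]-L[1]),np.linalg.norm(R[0]-R[1]),'yaw',np.arctan2(dv[1],dv[0]))
print('blunt mid',bl,'thin mid',th)
# plinth corners, top z=.05
P=np.array([[245,70],[335,393],[603,318]])/4+[170,140]-.375
W=ray(s,P,.05)[:,:2]; print('plinth corners',W,np.linalg.norm(W[0]-W[1]),np.linalg.norm(W[1]-W[2]))
x=W[0]-W[1]; y=W[1]-W[2]; print('px yaw',np.arctan2(x[1],x[0]),'py yaw-90',np.arctan2(y[1],y[0])-np.pi/2)
yaw=np.mean([np.arctan2(x[1],x[0]),np.arctan2(y[1],y[0])-np.pi/2])
Rm=np.array([[np.cos(yaw),-np.sin(yaw)],[np.sin(yaw),np.cos(yaw)]])
# local corner positions -100,+80 etc
o=np.mean([W[0]-Rm@[100,80]/1 if 0 else W[0]-Rm@np.array([.1,.08]),W[1]-Rm@np.array([-.1,.08]),W[2]-Rm@np.array([-.1,-.08])],0)
print('origin',o,'yaw',yaw); uf=o+Rm@np.array([-.085,.065]); print('under_foot',uf)
# press block top by crop corners
B=np.array([[325,330],[380,316],[397,372],[345,392]])/4+[170,140]-.375
print('block centre',ray(s,B,.06)[:,:2].mean(0))
u=dv/np.linalg.norm(dv); n=np.array([-u[1],u[0]]); r=uf-bl
print('foot in wedge frame x,y', r@u-.05, r@n, 'wedge dir vs -y', u, -Rm[:,1])
dbg=cv2.resize(s['pixels'][140:285,170:335],None,fx=4,fy=4)
for p in list(proj(s,[[*uf,.06],[*bl,.018],[*th,.003],[*o,.05]])): cv2.circle(dbg,tuple(int(v) for v in ((p-[170,140])*4+1.5)),3,(0,0,255),-1)
cv2.imwrite('pics/dbg.png',dbg)
E
```

```text
wedge area 889.5 ((208.1470947265625, 243.58824157714844), (22.070741653442383, 43.656410217285156), 75.96376037597656)
[[184.29416 238.17647]
 [226.6471  227.58824]
 [232.00003 249.00002]
 [189.6471  259.58826]]
blunt [[0.4779757  0.15872809]
 [0.42733858 0.1494241 ]] thin [[0.49577402 0.05942389]
 [0.44405216 0.05089839]]
len 0.10040884564335865 widths 0.05148477565630519 0.052419790577016345 yaw -1.3980820224495925
blunt mid [0.45265714 0.1540761 ] thin mid [0.46991309 0.05516114]
plinth corners [[ 0.65377236  0.03371251]
 [ 0.45992032 -0.00158339]
 [ 0.48839304 -0.15736145]] 0.19703912014332595 0.15835876822739436
px yaw 0.18010356373536157 py yaw-90 0.1807819432742832
origin [ 0.57160646 -0.06199565] yaw 0.1804427535048224
under_foot [ 0.47632125 -0.01330551]
block centre [ 0.48012698 -0.01863516]
foot in wedge frame x,y 0.11895813016901198 -0.0054536455381848795 wedge dir vs -y [ 0.1718569  -0.98512192] [ 0.17946516 -0.98376433]
```

View pics/dbg.png

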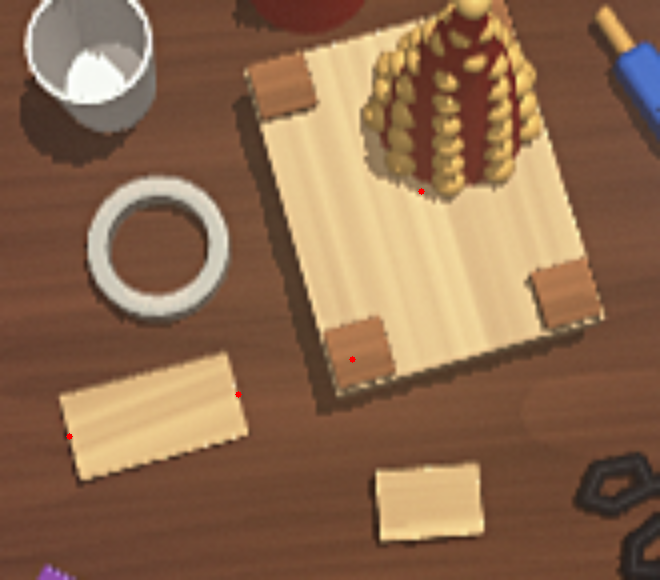

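```bash
python3 - <<'E'
from meas import *
import pickle
d=pickle.load(open('s0.pkl','rb'))
for n in ['top','scene']:
    s=d[n]; R,_=cv2.Rodrigues(np.array(s['rvec'])); print(n,'cam',-R.T@np.array(s['tvec']).ravel())
s=d['top']; hsv=cv2.cvtColor(s['pixels'],cv2.COLOR_BGR2HSV)
for p in [(260,228),(311,213),(241,161),(275,200),(255,250)]: print(p,hsv[p[1],p[0]],s['pixels'][p[1],p[0]])
def blocks(s,pts,half=16):
    hsv=cv2.cvtColor(s['pixels'],cv2.COLOR_BGR2HSV); out=[]
    for p in pts:
        h0=hsv[p[1],p[0]].astype(int)
        m=np.zeros(hsv.shape[:2],np.uint8)
        mm=cv2.inRange(hsv,np.clip(h0-[5,45,28],0,255).astype(np.uint8).tolist().__class__(np.clip(h0-[5,45,28],0,255).tolist()).__iter__().__class__ and tuple(np.clip(h0-[5,45,28],0,255).tolist()),tuple(np.clip(h0+[5,45,28],0,255).tolist()))
        y,x=p[1],p[0]; m[y-half:y+half,x-half:x+half]=mm[y-half:y+half,x-half:x+half]
        nl,lab,st,ce=cv2.connectedComponentsWithStats(m); l=lab[y,x]
        c=cv2.findContours((lab==l).astype(np.uint8),0,cv2.CHAIN_APPROX_NONE)[0][0]
        out.append((st[l],ce[l],cv2.minAreaRect(c)))
    return out
W=[]
for b in blocks(s,[(260,228),(311,213),(241,161)]): print(b); W.append(ray(s,b[1],.06)[0,:2])
W=np.array(W); print(W, np.linalg.norm(W[0]-W[1]),np.linalg.norm(W[0]-W[2]))
E
```

```text
top cam [ 0.33643685 -0.00376435  1.08997629]
scene cam [1.09352715 0.42378453 0.63033792]
(260, 228) [ 13 140 173] [ 78 118 173]
(311, 213) [ 13 140 177] [ 80 121 177]
(241, 161) [ 13 140 170] [ 77 116 170]
(275, 200) [ 20  93 237] [151 208 237]
(255, 250) [ 12 137 119] [ 55  80 119]
(array([250, 219,  19,  20, 229], dtype=int32), array([259.47598253, 227.48034934]), ((259.2892150878906, 228.06484985351562), (16.46881103515625, 15.954160690307617), 72.89727020263672))
(array([302, 203,  18,  21, 212], dtype=int32), array([311.28301887, 212.59433962]), ((310.70751953125, 213.22640991210938), (16.757986068725586, 15.796462059020996), 74.05460357666016))
(array([231, 151,  22,  19, 209], dtype=int32), array([240.70334928, 160.66507177]), ((243.40567016601562, 160.6697998046875), (15.521740913391113, 21.840328216552734), 74.05460357666016))
[[ 0.48079869 -0.01737765]
 [ 0.50368414 -0.13720296]
 [ 0.64009823  0.01137795]] 0.12199118951857049 0.1618741140071378
```

Geometry agrees. The block spacing of 122 x 162 mm fits blocks inset 2 mm from the edges, and both methods put the short foot at about (0.476, -0.014). The wedge measures 100 x 51 mm, with its blunt midpoint at (0.453, 0.154). I'll move behind the blunt end with the jaws shut and the jaw axis along the blunt face.

```bash
python3 - <<'E'
from h import *
import pickle
s=pickle.load(open('s0.pkl','rb'))['top']
print('purple1',ray(s,[[137,198],[158,198],[160,241],[138,241]],.01)[:,:2].round(3).tolist(),'tape',ray(s,[[209,201]],.024)[:,:2])
E
python3 -m jog '[{"gripper":1,"tx":0.05,"ty":-0.04,"tz":-0.02,"rz":-0.18},{"gripper":1,"tx":0.1,"ty":-0.09,"tz":-0.04,"rz":-0.36},{"gripper":1,"tx":0.15,"ty":-0.14,"tz":-0.06,"rz":-0.54},{"gripper":1,"tx":0.19,"ty":-0.19,"tz":-0.08,"rz":-0.72},{"gripper":1,"tx":0.2,"ty":-0.24,"tz":-0.1,"rz":-0.9}]' 30
```

```text
purple1 [[0.586, 0.267], [0.581, 0.217], [0.478, 0.217], [0.482, 0.268]] tape [[0.55944225 0.09459178]]schema error: expected keys gripper, tx, ty, tz, rx, ry, rz
```

All keys are required, so I'll give them all.

```bash
python3 -m jog '[{"gripper":1,"tx":0.05,"ty":-0.04,"tz":-0.02,"rx":0,"ry":0,"rz":-0.18},{"gripper":1,"tx":0.1,"ty":-0.09,"tz":-0.04,"rx":0,"ry":0,"rz":-0.36},{"gripper":1,"tx":0.15,"ty":-0.14,"tz":-0.06,"rx":0,"ry":0,"rz":-0.54},{"gripper":1,"tx":0.19,"ty":-0.19,"tz":-0.08,"rx":0,"ry":0,"rz":-0.72},{"gripper":1,"tx":0.2,"ty":-0.24,"tz":-0.1,"rx":0,"ry":0,"rz":-0.9}]' 30
```

```text
t: 0.78
tool_pos: [0.4286, 0.2464, 0.1456]
orientation: [-1.986, -2.434, -0.001]
ft_force: [0.7, -0.0, -0.6]
gripper_width: -0.004
```

```bash
python3 -m jog '[{"gripper":1,"tx":0.016,"ty":-0.045,"tz":-0.03,"rx":0,"ry":0,"rz":-0.03},{"gripper":1,"tx":0.016,"ty":-0.045,"tz":-0.08,"rx":0,"ry":0,"rz":-0.03},{"gripper":1,"tx":0.016,"ty":-0.045,"tz":-0.115,"rx":0,"ry":0,"rz":-0.03},{"gripper":1,"tx":0.016,"ty":-0.045,"tz":-0.115,"rx":0,"ry":0,"rz":-0.03}]'
python3 - <<'E'
from h import *
snap('top','top1.png'); snap('scene','scene1.png')
a=cv2.imread('pics/top1.png')[130:290,130:335]; cv2.imwrite('pics/top1c.png',cv2.resize(a,None,fx=3.5,fy=3.5,interpolation=cv2.INTER_CUBIC))
a=cv2.imread('pics/scene1.png')[120:290,220:450]; cv2.imwrite('pics/scene1c.png',cv2.resize(a,None,fx=3.4,fy=3.4,interpolation=cv2.INTER_CUBIC))
E
```

```text
t: 1.27
tool_pos: [0.4428, 0.2007, 0.0285]
orientation: [-2.021, -2.401, 0.007]
ft_force: [-0.2, 0.5, -0.3]
gripper_width: -0.002
```

View pics/top1c.png

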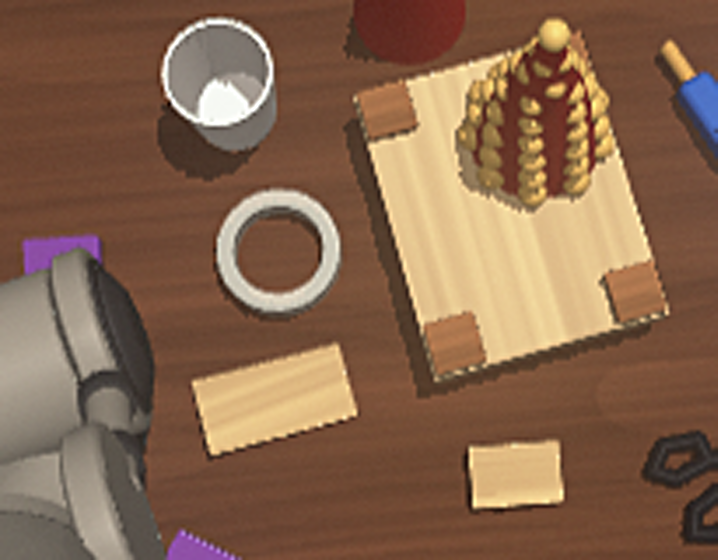

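View pics/scene1c.png

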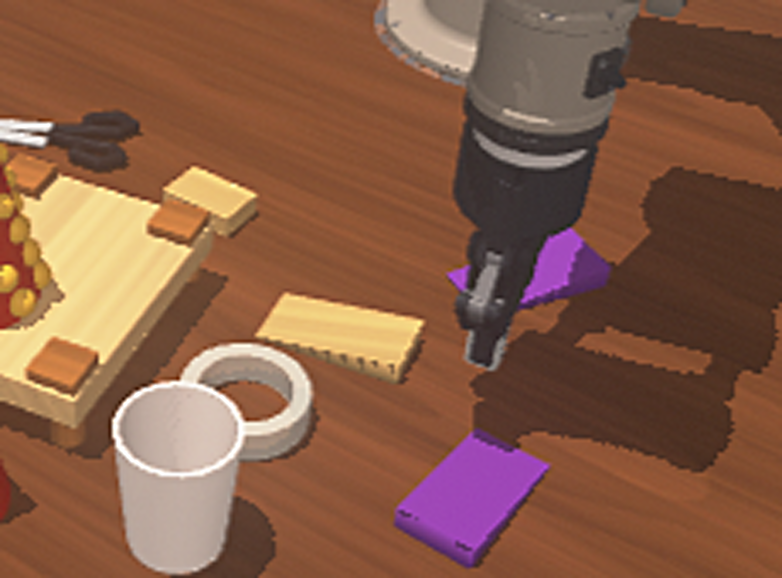

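The fingers are about 35 mm behind the blunt face and in line with it (top view wedge blunt edge at crop (195,380)–(212,455)). I'll lower them and then approach.

```bash
python3 -m jog '[{"gripper":1,"tx":0.002,"ty":0,"tz":-0.015,"rx":0,"ry":0,"rz":0},{"gripper":1,"tx":0.002,"ty":0,"tz":-0.015,"rx":0,"ry":0,"rz":0},{"gripper":1,"tx":0.004,"ty":-0.012,"tz":-0.015,"rx":0,"ry":0,"rz":0},{"gripper":1,"tx":0.006,"ty":-0.024,"tz":-0.015,"rx":0,"ry":0,"rz":0},{"gripper":1,"tx":0.006,"ty":-0.024,"tz":-0.015,"rx":0,"ry":0,"rz":0}]'
```

```text
t: 2.0
tool_pos: [0.4514, 0.1766, 0.0165]
orientation: [2.024, 2.402, 0.002]
ft_force: [-0.5, -0.4, -0.6]
gripper_width: -0.002
```

```bash
python3 -m jog '[{"gripper":1,"tx":0.002,"ty":-0.01,"tz":0,"rx":0,"ry":0,"rz":0},{"gripper":1,"tx":0.0035,"ty":-0.02,"tz":0,"rx":0,"ry":0,"rz":0},{"gripper":1,"tx":0.005,"ty":-0.03,"tz":0,"rx":0,"ry":0,"rz":0},{"gripper":1,"tx":0.0065,"ty":-0.04,"tz":0,"rx":0,"ry":0,"rz":0},{"gripper":1,"tx":0.0065,"ty":-0.04,"tz":0,"rx":0,"ry":0,"rz":0}]'
python3 - <<'E'
from h import *
snap('top','top2.png'); snap('scene','scene2.png')
a=cv2.imread('pics/top2.png')[130:290,130:335]; cv2.imwrite('pics/top2c.png',cv2.resize(a,None,fx=3.5,fy=3.5,interpolation=cv2.INTER_CUBIC))
a=cv2.imread('pics/scene2.png')[120:290,220:450]; cv2.imwrite('pics/scene2c.png',cv2.resize(a,None,fx=3.4,fy=3.4,interpolation=cv2.INTER_CUBIC))
E
```

```text
t: 2.62
tool_pos: [0.458, 0.1358, 0.0164]
orientation: [2.026, 2.401, 0.001]
ft_force: [-0.7, 0.1, -1.2]
gripper_width: 0.004
```

View pics/top2c.png

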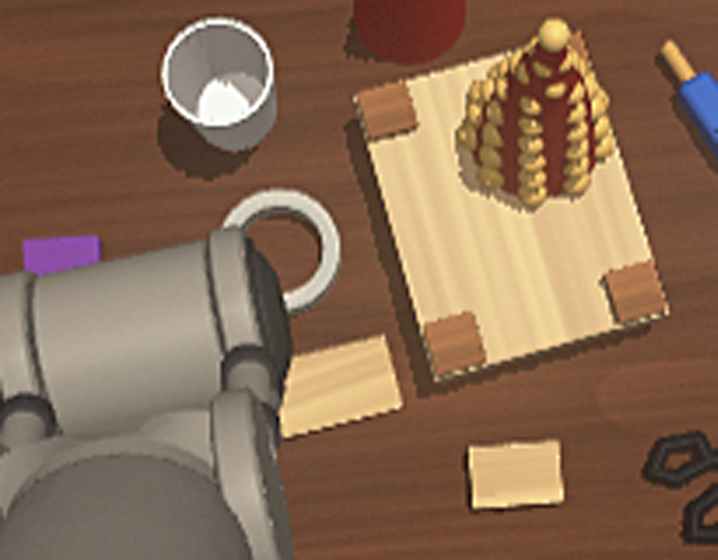

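View pics/scene2c.png

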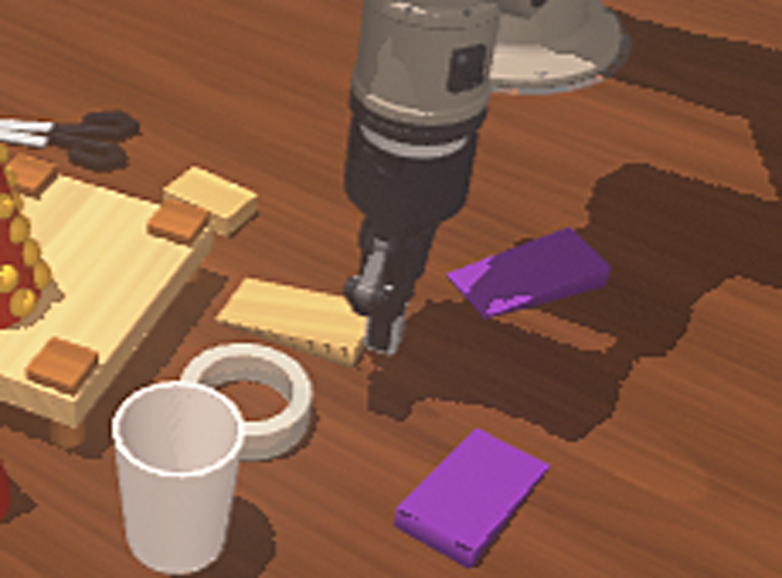

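Fingers are on the blunt face and the wedge is tracking straight, with its thin end at crop (388,335)–(402,405), near the plinth edge. I'll continue, slowing down near expected contact.

```bash
python3 -m jog '[{"gripper":1,"tx":0.001,"ty":-0.01,"tz":-0.003,"rx":0,"ry":0,"rz":0},{"gripper":1,"tx":0.002,"ty":-0.02,"tz":-0.003,"rx":0,"ry":0,"rz":0},{"gripper":1,"tx":0.003,"ty":-0.03,"tz":-0.003,"rx":0,"ry":0,"rz":0},{"gripper":1,"tx":0.004,"ty":-0.038,"tz":-0.003,"rx":0,"ry":0,"rz":0},{"gripper":1,"tx":0.004,"ty":-0.038,"tz":-0.003,"rx":0,"ry":0,"rz":0}]'
python3 - <<'E'
from h import *
print(ctrl.state()['ft_force'])
snap('top','top3.png'); snap('scene','scene3.png')
a=cv2.imread('pics/top3.png')[130:290,130:335]; cv2.imwrite('pics/top3c.png',cv2.resize(a,None,fx=3.5,fy=3.5,interpolation=cv2.INTER_CUBIC))
a=cv2.imread('pics/scene3.png')[120:270,170:390]; cv2.imwrite('pics/scene3c.png',cv2.resize(a,None,fx=3.6,fy=3.6,interpolation=cv2.INTER_CUBIC))
E
```

```text
t: 3.35
tool_pos: [0.462, 0.0977, 0.0135]
orientation: [2.026, 2.4, 0.002]
ft_force: [-0.0, 0.8, -0.1]
gripper_width: -0.001
[-0.01855316  0.79756684 -0.10710327]
```

View pics/top3c.png

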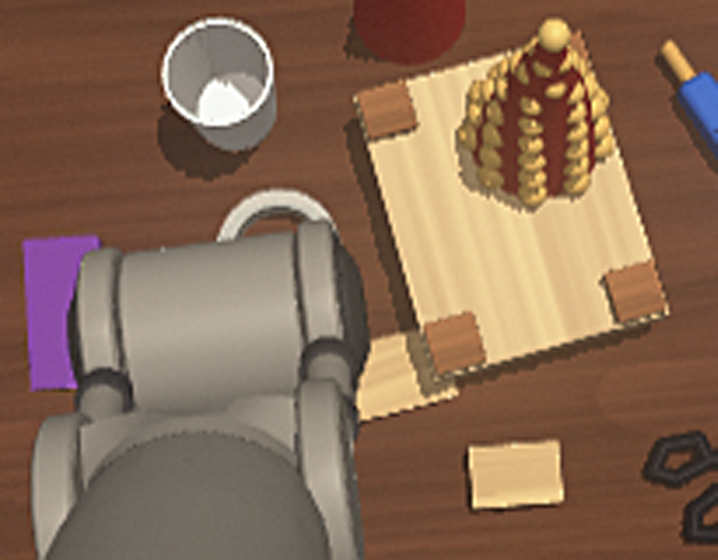

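View pics/scene3c.png

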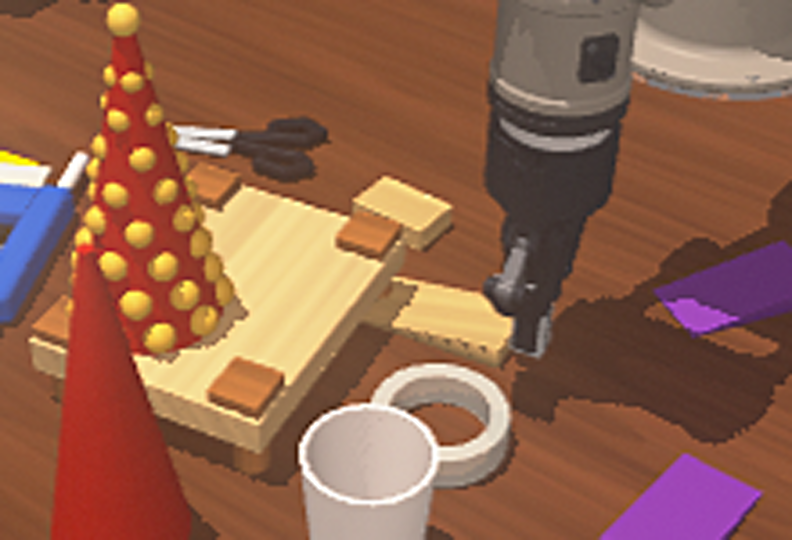

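The thin end is already under the plinth edge (crop (455,393)) and the push force is under 1 N. From here I use fine steps and watch the force.

```bash
python3 - <<'E'
from h import *
import pickle
s=pickle.load(open('s0.pkl','rb'))['top']
P=np.array([[388,333],[362,420],[440,400]])/3.5+[130,130]-.36
print(ray(s,P,.009)[:,:2], 'foot at table px crop',(proj(s,[[.476,-.014,0]])-[130,130]+.36)*3.5)
w=ray(s,P,.008)[:,:2]; e=w[2]-w[1]; e/=np.linalg.norm(e); n=np.array([-e[1],e[0]]); f=np.array([.476,-.014]); print('dir',e,np.arctan2(e[1],e[0]),'foot from lower edge',(f-w[1])@n,'width',(w[0]-w[1])@n)
E
python3 -m jog '[{"gripper":1,"tx":0,"ty":-0.003,"tz":0,"rx":0,"ry":0,"rz":0},{"gripper":1,"tx":0,"ty":-0.006,"tz":0,"rx":0,"ry":0,"rz":0},{"gripper":1,"tx":0.0005,"ty":-0.009,"tz":0,"rx":0,"ry":0,"rz":0},{"gripper":1,"tx":0.001,"ty":-0.009,"tz":0,"rx":0,"ry":0,"rz":0}]'
```

```text
[[ 0.49850849  0.025977  ]
 [ 0.4417383   0.04823216]
 [ 0.45020058 -0.00482584]] foot at table px crop [[450.11500505 362.25992224]]
dir [ 0.15750046 -0.98751891] -1.4126373209772387 foot from lower edge 0.02392871066749949 width 0.05260505874135307
t: 3.95
tool_pos: [0.4629, 0.0891, 0.0135]
orientation: [2.025, 2.401, 0.002]
ft_force: [-0.4, 0.4, -0.4]
gripper_width: 0.0
```

The foot is about 1–2 mm off the wedge's centre line. I'll continue.

```bash
python3 -m jog '[{"gripper":1,"tx":0.0005,"ty":-0.002,"tz":0,"rx":0,"ry":0,"rz":0},{"gripper":1,"tx":0.0005,"ty":-0.004,"tz":0,"rx":0,"ry":0,"rz":0},{"gripper":1,"tx":0.001,"ty":-0.006,"tz":0,"rx":0,"ry":0,"rz":0},{"gripper":1,"tx":0.001,"ty":-0.006,"tz":0,"rx":0,"ry":0,"rz":0}]'
```

```text
t: 4.45
tool_pos: [0.464, 0.0829, 0.0135]
orientation: [2.026, 2.401, 0.001]
ft_force: [-0.2, -0.4, -0.1]
gripper_width: -0.0
```

```bash
python3 -m jog '[{"gripper":1,"tx":0.0005,"ty":-0.002,"tz":0,"rx":0,"ry":0,"rz":0},{"gripper":1,"tx":0.0005,"ty":-0.004,"tz":0,"rx":0,"ry":0,"rz":0},{"gripper":1,"tx":0.0005,"ty":-0.004,"tz":0,"rx":0,"ry":0,"rz":0}]'
```

```text
t: 4.82
tool_pos: [0.4645, 0.0787, 0.0135]
orientation: [2.026, 2.4, 0.001]
ft_force: [0.3, -0.2, -0.4]
gripper_width: -0.001
```

```bash
python3 -m jog '[{"gripper":1,"tx":0.0005,"ty":-0.002,"tz":0,"rx":0,"ry":0,"rz":0},{"gripper":1,"tx":0.0005,"ty":-0.004,"tz":0,"rx":0,"ry":0,"rz":0}]'
```

```text
t: 5.08
tool_pos: [0.4651, 0.0746, 0.0135]
orientation: [2.026, 2.4, 0.002]
ft_force: [0.2, 0.8, -0.5]
gripper_width: 0.0
```

```bash
python3 -m jog '[{"gripper":1,"tx":0.0005,"ty":-0.002,"tz":0,"rx":0,"ry":0,"rz":0},{"gripper":1,"tx":0.0005,"ty":-0.004,"tz":0,"rx":0,"ry":0,"rz":0}]'
```

```text
t: 5.32
tool_pos: [0.4655, 0.0708, 0.0135]
orientation: [2.026, 2.4, 0.002]
ft_force: [-0.4, 4.9, 1.3]
gripper_width: 0.0
```

```bash
python3 -m jog '[{"gripper":1,"tx":0.0005,"ty":-0.0015,"tz":0,"rx":0,"ry":0,"rz":0},{"gripper":1,"tx":0.0005,"ty":-0.003,"tz":0,"rx":0,"ry":0,"rz":0}]'
```

```text
t: 5.58
tool_pos: [0.4659, 0.0679, 0.0135]
orientation: [-2.026, -2.4, -0.002]
ft_force: [-1.0, 3.8, 0.8]
gripper_width: 0.003
```

The push force jumped to 4–5 N, so the wedge is snug. I'll back off and look.

```bash
python3 -m jog '[{"gripper":1,"tx":-0.002,"ty":0.012,"tz":0,"rx":0,"ry":0,"rz":0},{"gripper":1,"tx":-0.006,"ty":0.035,"tz":0.01,"rx":0,"ry":0,"rz":0},{"gripper":1,"tx":-0.006,"ty":0.05,"tz":0.06,"rx":0,"ry":0,"rz":0},{"gripper":1,"tx":-0.006,"ty":0.08,"tz":0.115,"rx":0,"ry":0,"rz":0},{"gripper":1,"tx":-0.006,"ty":0.08,"tz":0.13,"rx":0,"ry":0,"rz":0}]'
python3 - <<'E'
from h import *
print(ctrl.state()['ft_force'])
snap('top','top4.png'); snap('scene','scene4.png')
a=cv2.imread('pics/top4.png')[130:290,130:335]; cv2.imwrite('pics/top4c.png',cv2.resize(a,None,fx=3.5,fy=3.5,interpolation=cv2.INTER_CUBIC))
a=cv2.imread('pics/scene4.png')[120:270,170:390]; cv2.imwrite('pics/scene4c.png',cv2.resize(a,None,fx=3.6,fy=3.6,interpolation=cv2.INTER_CUBIC))
E
```

```text
t: 6.2
tool_pos: [0.4614, 0.15, 0.1469]
orientation: [2.021, 2.4, 0.01]
ft_force: [0.2, 0.5, -0.1]
gripper_width: -0.001
[ 0.20422223  0.50632286 -0.08160607]
```

View pics/top4c.png

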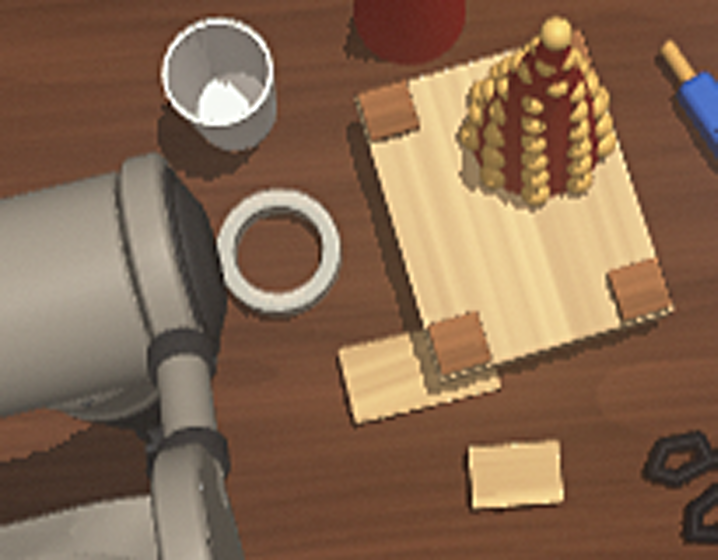

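View pics/scene4c.png

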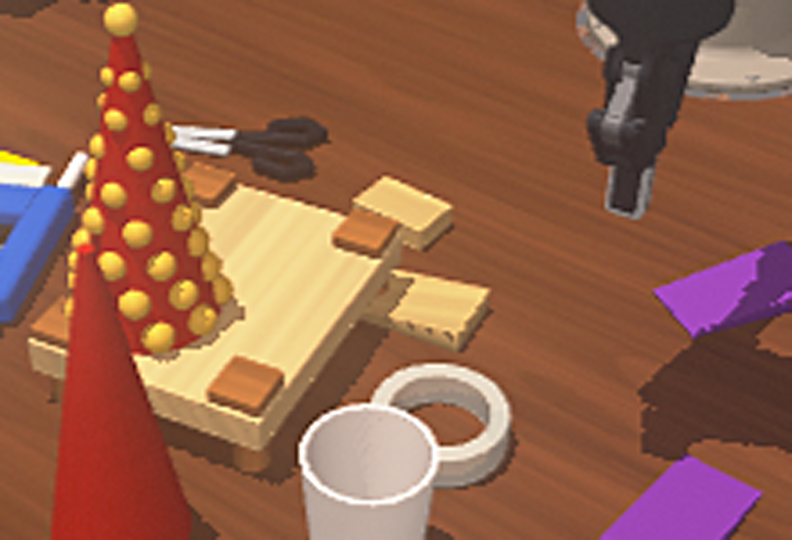

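The wedge is under the block's corner (top crop (340,350)–(500,385)) and the plinth is barely displaced. I'll measure the shift and work out the press target.

```bash
cat > bl.py <<'E'
from h import *
def blocks(im,pts,half=14):
    hsv=cv2.cvtColor(im,cv2.COLOR_BGR2HSV); out=[]
    for x,y in pts:
        m=np.zeros(hsv.shape[:2],np.uint8); r=np.s_[y-half:y+half,x-half:x+half]
        m[r]=cv2.inRange(hsv,(8,95,145),(18,185,205))[r]
        lab,st,ce=cv2.connectedComponentsWithStats(m)[1:]; out.append(np.r_[ce[lab[y,x]],st[lab[y,x]][4]])
    return np.array(out)
E
python3 - <<'E'
from bl import *
import pickle
s=pickle.load(open('s0.pkl','rb'))['top']
W=[]
for f in ['top0','top4']:
    b=blocks(cv2.imread(f'pics/{f}.png'),[(260,227),(311,213),(241,161)]); print(f,b.round(1).tolist()); w=ray(s,b[:,:2],.06)[:,:2]; W.append(w); print(w.round(4).tolist())
print('shift mm',((W[1]-W[0])*1000).round(1).tolist())
P=np.array([[339,350],[356,424]])/3.5+[130,130]-.36
bl=ray(s,P,.018)[:,:2]; print('blunt',bl,np.linalg.norm(bl[0]-bl[1])); b=bl.mean(0); n=(bl[0]-bl[1]); n/=np.linalg.norm(n); u=np.array([n[1],-n[0]])
f=W[1][0]+np.array([-.0047,.0032]); r=f-b; print('foot in wedge x,y',r@u-.05,r@n)
st=ctrl.state(); tgt=W[1][0]; print('tool',st['tool_pos'],'to block',tgt-st['tool_pos'][:2])
E
```

```text
top0 [[259.5, 227.5, 229.0], [311.4, 212.6, 215.0], [240.4, 160.4, 192.0]]
[[0.4808, -0.0174], [0.5035, -0.1374], [0.6407, 0.012]]
top4 [[260.9, 227.6, 226.0], [312.5, 211.9, 210.0], [240.9, 160.7, 190.0]]
[[0.4803, -0.0206], [0.505, -0.1401], [0.64, 0.011]]
shift mm [[-0.5, -3.2], [1.4, -2.7], [-0.7, -1.0]]
blunt [[0.48878981 0.0592821 ]
 [0.43859782 0.05196771]] 0.05072214854479437
foot in wedge x,y 0.02398970644309592 0.0012505048882710352
tool [0.46085621 0.14882841 0.14541038] to block [ 0.01944472 -0.16943953]
```

The wedged corner has shifted about 3 mm (15 mm allowed). In the wedge frame the foot is at x = +24 mm, y = +1 mm. Next I move over the corner block to press.

```bash
python3 -m jog '[{"gripper":1,"tx":0.006,"ty":-0.055,"tz":0,"rx":0,"ry":0,"rz":0},{"gripper":1,"tx":0.014,"ty":-0.11,"tz":0,"rx":0,"ry":0,"rz":0},{"gripper":1,"tx":0.0195,"ty":-0.1695,"tz":0,"rx":0,"ry":0,"rz":0},{"gripper":1,"tx":0.0195,"ty":-0.1695,"tz":-0.04,"rx":0,"ry":0,"rz":0},{"gripper":1,"tx":0.0195,"ty":-0.1695,"tz":-0.065,"rx":0,"ry":0,"rz":0}]'
python3 -m jog '[{"gripper":1,"tx":0,"ty":0,"tz":0,"rx":0,"ry":0,"rz":0}]'
python3 - <<'E'
from h import *
snap('scene','scene5.png')
a=cv2.imread('pics/scene5.png')[90:270,170:390]; cv2.imwrite('pics/scene5c.png',cv2.resize(a,None,fx=3.3,fy=3.3,interpolation=cv2.INTER_CUBIC))
E
```

```text
t: 6.92
tool_pos: [0.4788, -0.0217, 0.0778]
orientation: [2.028, 2.399, 0.004]
ft_force: [-0.8, -0.4, 0.5]
gripper_width: -0.001
t: 7.05
tool_pos: [0.4768, -0.0216, 0.0753]
orientation: [-2.026, -2.395, 0.001]
ft_force: [-0.4, 0.7, 0.2]
gripper_width: -0.001
```

View pics/scene5c.png

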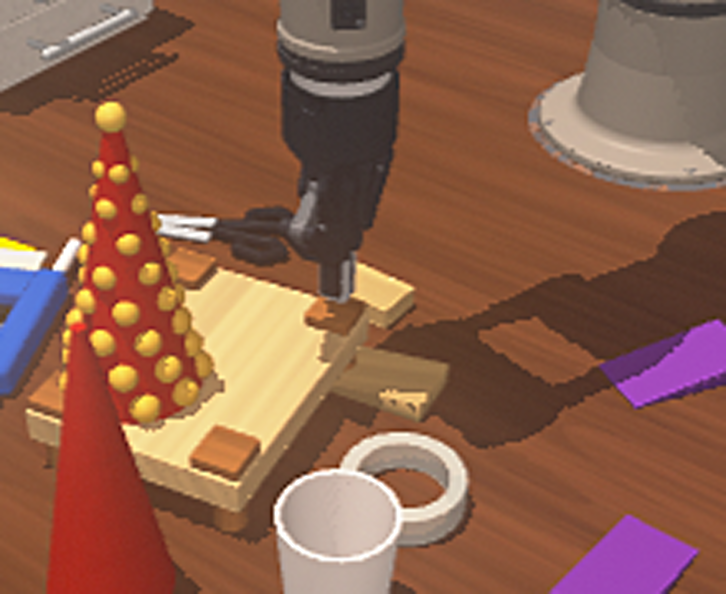

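The fingertips are just above the corner block. I'll press in small steps.

```bash
python3 -m jog '[{"gripper":1,"tx":0.003,"ty":0.001,"tz":-0.003,"rx":0,"ry":0,"rz":0},{"gripper":1,"tx":0.003,"ty":0.001,"tz":-0.006,"rx":0,"ry":0,"rz":0}]'
```

```text
t: 7.35
tool_pos: [0.4812, -0.0206, 0.0708]
orientation: [-2.027, -2.398, -0.002]
ft_force: [0.6, -0.2, 0.4]
gripper_width: -0.003
```

```bash
python3 -m jog '[{"gripper":1,"tx":0,"ty":0,"tz":-0.001,"rx":0,"ry":0,"rz":0},{"gripper":1,"tx":0,"ty":0,"tz":-0.001,"rx":0,"ry":0,"rz":0}]'
```

```text
t: 7.6
tool_pos: [0.4814, -0.0205, 0.0701]
orientation: [-2.027, -2.398, -0.002]
ft_force: [-0.0, -0.2, -0.1]
gripper_width: 0.003
```

```bash
python3 -m jog '[{"gripper":1,"tx":-0.0005,"ty":0,"tz":-0.001,"rx":0,"ry":0,"rz":0},{"gripper":1,"tx":-0.001,"ty":0,"tz":-0.0015,"rx":0,"ry":0,"rz":0}]'
```

```text
t: 7.85
tool_pos: [0.4804, -0.0205, 0.0686]
orientation: [-2.027, -2.399, -0.002]
ft_force: [0.7, 0.0, 0.1]
gripper_width: 0.001
```

```bash
python3 -m jog '[{"gripper":1,"tx":0,"ty":0,"tz":-0.001,"rx":0,"ry":0,"rz":0},{"gripper":1,"tx":0,"ty":0,"tz":-0.001,"rx":0,"ry":0,"rz":0}]'
```

```text
t: 8.1
tool_pos: [0.4803, -0.0205, 0.068]
orientation: [-2.027, -2.399, -0.002]
ft_force: [-2.1, -0.1, 4.7]
gripper_width: 0.002
```

Contact is at z = 0.068, as expected. I'll press on.

```bash
python3 -m jog '[{"gripper":1,"tx":0,"ty":0,"tz":-0.001,"rx":0,"ry":0,"rz":0},{"gripper":1,"tx":0,"ty":0,"tz":-0.001,"rx":0,"ry":0,"rz":0}]'
```

```text
t: 8.35
tool_pos: [0.4803, -0.0205, 0.0679]
orientation: [-2.028, -2.399, -0.003]
ft_force: [-3.6, -1.0, 10.9]
gripper_width: -0.001
```

```bash
python3 -m jog '[{"gripper":1,"tx":0,"ty":0,"tz":-0.0005,"rx":0,"ry":0,"rz":0},{"gripper":1,"tx":0,"ty":0,"tz":-0.0005,"rx":0,"ry":0,"rz":0}]'
```

```text
t: 8.6
tool_pos: [0.4804, -0.0205, 0.068]
orientation: [-2.028, -2.399, -0.003]
ft_force: [-2.3, 0.8, 8.2]
gripper_width: 0.002
```

The corner holds: z stays at 0.068 under 8–11 N. I'll hold briefly while taking a top view, then lift clear and check.

```bash
python3 -m jog '[{"gripper":1,"tx":0,"ty":0,"tz":-0.001,"rx":0,"ry":0,"rz":0},{"gripper":1,"tx":0,"ty":0,"tz":-0.001,"rx":0,"ry":0,"rz":0},{"gripper":1,"tx":0,"ty":0,"tz":-0.001,"rx":0,"ry":0,"rz":0}]'
python3 - <<'E'
from h import *
snap('scene','scene6.png')
E
python3 -m jog '[{"gripper":1,"tx":0,"ty":0,"tz":0.01,"rx":0,"ry":0,"rz":0},{"gripper":1,"tx":0,"ty":0,"tz":0.06,"rx":0,"ry":0,"rz":0},{"gripper":1,"tx":-0.005,"ty":0.06,"tz":0.08,"rx":0,"ry":0,"rz":0},{"gripper":1,"tx":-0.01,"ty":0.12,"tz":0.08,"rx":0,"ry":0,"rz":0},{"gripper":1,"tx":-0.02,"ty":0.18,"tz":0.08,"rx":0,"ry":0,"rz":0}]'
python3 -m jog '[{"gripper":1,"tx":-0.02,"ty":0.06,"tz":0,"rx":0,"ry":0,"rz":0},{"gripper":1,"tx":-0.02,"ty":0.06,"tz":0,"rx":0,"ry":0,"rz":0}]'
python3 - <<'E'
from bl import *
s=snap('top','top7.png'); sc=snap('scene','scene7.png')
import pickle
W=[]
for f in ['top0','top4','top7']:
    b=blocks(cv2.imread(f'pics/{f}.png'),[(260,227),(311,213),(241,161)]); w=ray(s,b[:,:2],.06)[:,:2]; W.append(w)
print('shift mm vs start',((W[2]-W[0])*1000).round(1).tolist(),'vs before press',((W[2]-W[1])*1000).round(1).tolist())
a=s['pixels'][130:290,130:335]; cv2.imwrite('pics/top7c.png',cv2.resize(a,None,fx=3.5,fy=3.5,interpolation=cv2.INTER_CUBIC))
c=[cv2.resize(cv2.imread(f'pics/scene{k}.png')[110:260,175:345],None,fx=2.3,fy=2.3,interpolation=cv2.INTER_CUBIC) for k in (4,7)]
cv2.imwrite('pics/cmp.png',np.hstack(c))
# scene camera: block positions of plinth: far corners comparison
for f in ['scene0','scene4','scene6','scene7']:
    im=cv2.imread(f'pics/{f}.png'); hsv=cv2.cvtColor(im,cv2.COLOR_BGR2HSV)
    m=cv2.inRange(hsv,(8,120,150),(16,230,255)); m[:, :220]=0; m[:,260:]=0; m[:215]=0; m[240:]=0
    print(f,'front block centroid',cv2.connectedComponentsWithStats(m)[3][1:3].round(1).tolist())
E
```

```text
t: 8.98
tool_pos: [0.4803, -0.0205, 0.0679]
orientation: [2.028, 2.399, 0.003]
ft_force: [-3.3, 1.9, 11.9]
gripper_width: 0.001
t: 9.65
tool_pos: [0.4606, 0.1612, 0.1489]
orientation: [2.028, 2.397, 0.006]
ft_force: [1.1, 0.4, -0.3]
gripper_width: 0.0
t: 9.9
tool_pos: [0.439, 0.2246, 0.1492]
orientation: [2.021, 2.404, 0.007]
ft_force: [-0.7, -0.7, -0.0]
gripper_width: 0.0
shift mm vs start [[-0.6, -3.4], [1.4, -2.7], [-0.6, -1.1]] vs before press [[-0.1, -0.1], [0.0, 0.0], [0.1, -0.1]]
scene0 front block centroid [[223.0, 215.7], [227.5, 215.2]]
scene4 front block centroid [[223.0, 215.5], [226.5, 215.0]]
scene6 front block centroid [[223.3, 215.7], [226.5, 215.0]]
scene7 front block centroid [[223.0, 215.5], [226.5, 215.0]]
```

View pics/top7c.png

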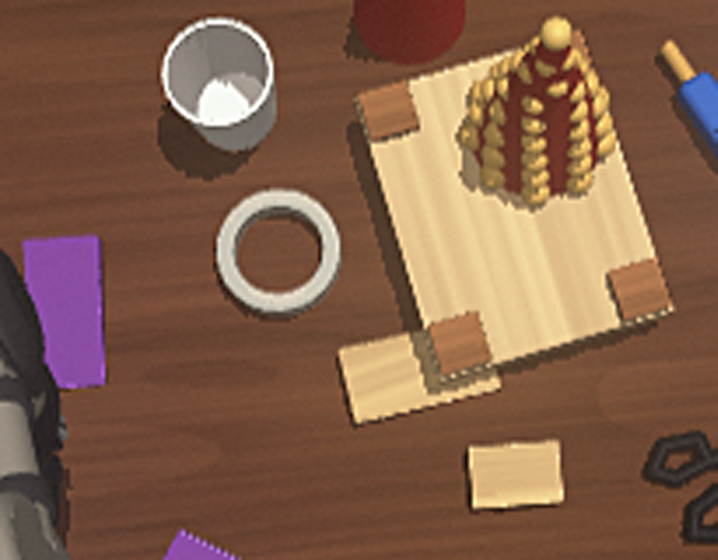

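View pics/cmp.png

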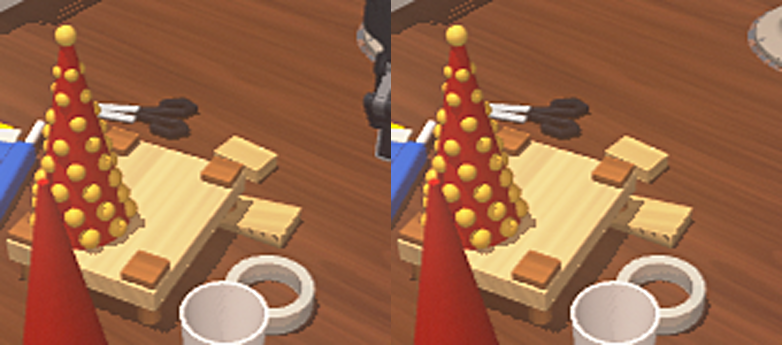

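The plinth moved no more than 0.1 mm between before and after the press, the bystanders look undisturbed, and the hand is clear, so I'm handing in.

```bash
python3 -c "
from cell import job
print(job.finish_job())"
```

```text
the job is handed in; nothing more can be done
None
```

I pushed the wooden wedge thin end first under the short foot with closed fingertips. The push force rose from under 1 N to about 4–5 N, so I stopped there and withdrew. I then pressed the corner block at 8–12 N, and the fingertip height stayed at 68 mm throughout, so the corner did not dip. The job is handed in with the hand clear, at about 10 s of the 48 s allowed.

**Last checks**
- **Wedge:** the foot sits about 24 mm ahead of the wedge's middle and 1 mm off its centre line.
- **Plinth:** its wedged corner moved about 3.4 mm from the start (15 mm allowed), and no more than 0.1 mm between before and after the press.
- **Bystanders:** they look unmoved in the top and scene pictures, though I did not measure each one.

**Not measured:** the load the wedge carries, which I infer from the snug push force, and the plinth's tilt, which I judged from the pictures and the press.

**One disagreement:** the corner blocks measured 162 x 122 mm apart, not the 170 x 130 mm of the feet. I took this to mean the blocks are set in 2 mm from the edges. The edge-based measurement put the foot in the same place to within about a millimetre.

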